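Two-button guard reset and start on a wood lathe

ROBOT

A 6-joint arm with a two-finger parallel gripper is mounted at the origin on the work surface. World frame = base frame: x ahead of the robot, y to its left, z up, the work surface at z = 0. Lengths are in mm, angles in rad, forces in N, time in s.
With the tool pointing down it reaches from about 275 to 750 mm from the base axis. Payload 10.2 kg.
Tool frame: the origin (TCP) lies between the finger pads; the fingertips stand 11 mm ahead of it and the grasp point (between the pads) lies 8 mm behind it (ctrl.nose_length is the distance from the TCP to the fingertips, in mm); x points along the fingers, y is the direction in which the jaws open and shut, and the axes are right-handed (so a half turn about x gives the same grasp; the last joint's range is limited). The gripper opens to 85 mm and grips with 20 to 120 N. Pads are 22 mm wide; open, the fingers measure 114 mm over their backs; the gripper's body (76 mm by 85 mm) begins 54 mm behind the grasp point. The pads swing forward as they close: fully open they stand 13 mm farther back than shut.
Start: joints at [1.069, 0.313, 1.498, -0, 1.331, -0.223], TCP at [144.494, 504.73, 242.294] pointing down, gripper open.
Joint ranges: [-2.94, 2.94], [-0.97, 2.17], [0.19, 2.56], [-1.23, 4.37], [0.02, 3.11], [-2.88, 2.88]. Speed limits (rad/s): [2.39, 2.39, 3.01, 3.14, 3.14, 3.14].

INTERFACE

Orientations are given as a unit quaternion [w, x, y, z].
In Python, from rig import ctrl, capture, ticket gives the robot as it stands.
- The arm moves only by the tool step_arm, never from a script. Its argument "commands" is a list of rows, each a list of 2 entries, a list of its own where there are three numbers: the shift along the world's x, y, z normalised to -1 to 1, where 1 is 0.04 m, then the turn about the world's z normalised to -1 to 1, where 1 is 180 degrees. A call has 1 to 5 rows; each row shifts and turns the commanded pose from where the row before left it; what a row does not reach is not made up. A row lasts 1/10 s, in which the tool goes at most 50 mm and 8.59 degrees, less where a joint would pass 70% of its speed; a pose out of reach is approached as far as the arm can. A call with a number of a shift or a turn outside -1 to 1 is refused whole. A call with a gripper value outside its range is refused whole. "gripper" is the closure, from -1 (fully open) to 1 (shut), so that 0 is half open, set as the call begins (left out, the last holds). The fingers move at their own pace and stop on an object; "force" is the grip in N (left out, the last holds). Time passes only in rows, so rows that do not move let the fingers close. It gives the time, the measured TCP pose, the force and the opening at its end, in the units of the state.
- ctrl.sense(): the state, without advancing time (a new reading comes with each control period).
- capture(name): name is "scene" or "side" or "wrist"; returns a dict with "image" (384x512x3 uint8, blue, green, red), "fov_y" (degrees; the focal length in pixels is half the picture's height over the tangent of half this angle, whatever the lens; pixels are square), "cx", "cy" (the principal point, pixels), "origin" and "orientation" of the camera in the world. Camera axes: x right, y down, z forward; pixel columns grow to the right and rows downward; lengths in mm; the calibration is good to about 2 mm. A picture is of the moment at which its call begins. There is no depth.
- ticket.finish_job(): hands the job in, once; it reports no verdict.
The state is a dict: "time_s": time; "joints": joint angles; "dq": joint speeds; "tau": joint torques, N m; "eef_pos": TCP position; "ee_rot": TCP orientation; "force": force on the tool from outside, world axes, zero at the start; "wrist_torque": the same for the moment, N m; "grip_width": opening from 0.0 (shut) to 1.0 (fully open).
Only numpy, scipy, OpenCV 4.12 (cv2) and the standard library are available. Lean on these libraries where they do the work, as an engineer would, in place of code of your own. Each camera call takes 0.05 s, during which the arm holds its last target.

TASK

Clear the lathe's guard lockout: on its cream control box press the two yellow reset buttons together, one fingertip on each, hold both fully down for two seconds and let them come back up; then press the green start button fully down with a fingertip and let go. Pick nothing up, and leave the red stop button, the dust extractor's grey box and the things standing around undisturbed.

Things in the scene. Friction and masses are not known exactly. Their poses are not given: they have to be found in the camera images.
- lathe_box: The lathe's control box: cream, 150 (x) x 130 (y) x 45 mm high, black panel on top, fixed to the bench. Origin: centre of its underside; z up. Two yellow reset buttons at x = 35, y = +31 (left) and -31 mm, joined by a yellow stripe; green start button at (-42, 34), red stop button at (-42, -34) mm. Every cap stands in a collar 12 mm high; its top is 69 mm above the bench when up, 61 mm fully down.
- extractor_box: The dust extractor's control box, not to be operated: same size and layout, but dark grey housing, two blue buttons joined by a blue stripe, a white start button and no stop button. Fixed to the bench. Origin: centre of its underside. The two boxes may stand either way round, left or right.
- reset_left_top (a point): The point at the centre of the top face of the left yellow reset button (round cap, 32 mm across; 62 mm between the centres of the two yellow caps, 30 mm free between their edges). It moves down with the cap.
- reset_right_top (a point): The point at the centre of the top face of the right yellow reset button (cap 32 mm across). It moves down with the cap.
- start_top (a point): The point at the centre of the top face of the green start button (cap 28 mm across, collar 44 mm across), 77 mm from the yellow pair's line and 68 mm from the stop button's centre. It moves down with the cap.
- stop_top (a point): The point at the centre of the top face of the red stop button (cap 36 mm across).
- reset_left (a joint): Travel of the left yellow reset button, in m: 0 = up, 0.008 = fully down at its stop. Its spring resists with about 2 N at first and 6 N fully down, and brings it back up when let go. 
- reset_right (a joint): Travel of the right yellow reset button, in m: 0 = up, 0.008 = fully down at its stop. Its spring resists with about 2 N at first and 6 N fully down, and brings it back up when let go. 
- start (a joint): Travel of the green start button, in m: 0 = up, 0.008 = fully down at its stop. Its spring resists with about 2 N at first and 6 N fully down, and brings it back up when let go. 
- stop (a joint): Travel of the red stop button (leave alone), in m: 0 = up, 0.008 = fully down at its stop. Its spring resists with about 2 N at first and 6 N fully down, and brings it back up when let go. 
- ext_left (a joint): Travel of the left blue button on the extractor's box (leave alone), in m: 0 = up, 0.008 = fully down at its stop. Its spring resists with about 2 N at first and 6 N fully down, and brings it back up when let go. 
- ext_right (a joint): Travel of the right blue button on the extractor's box (leave alone), in m: 0 = up, 0.008 = fully down at its stop. Its spring resists with about 2 N at first and 6 N fully down, and brings it back up when let go. 
- ext_start (a joint): Travel of the white button on the extractor's box (leave alone), in m: 0 = up, 0.008 = fully down at its stop. Its spring resists with about 2 N at first and 6 N fully down, and brings it back up when let go. 
- finial_mid (a point): Centre, half-way up, of a loose turned maple finial, 40 mm across and 90 mm high, standing on the bench just beyond the lathe's control box. Leave standing.
- wax_tin_mid (a point): Centre, half-way up, of a loose wax tin, brown with a bright metal lid, 56 mm across and 50 mm high, on the bench just beyond the extractor's control box. Leave alone.
- bowl_mid (a point): Centre, half-way up, of a loose small turned bowl of dark wood, 68 mm across the rim and 42 mm high, on the bench to the left. Leave alone.

How it is judged:
By the outcome, as a careful person would: the job done as asked, in the order asked, and still so for the second after the job is handed in, with the robot touching nothing.
It also fails if it takes over 45 s, if anything falls off the work surface, if the arm or the gripper's body presses on something with over 40 N, if the wrist force passes 120 N, or if a joint passes its speed limit or range.

## Working session

There is one attempt and no reset: what is moved stays moved. The work goes in short steps, Python scripts to look and compute and a tool call to move; the robot and the scene stay as the last step left them, time stands still between calls to the robot, and variables do not carry over. Pictures are saved under pics/ and viewed, and the job is handed in when it is done.

Besides the shell and the picture viewer there is one more tool, called after ">>>" by a JSON object that holds its "op" and its "data", one argument or row to a line. step_arm: Moves the arm, as the interface text tells. Its arguments: {"type":"object","properties":{"commands":{"type":"array","items":{"type":"array"}},"gripper":{"type":"number"},"force":{"type":"number"}},"required":["commands"]}

```bash
mkdir -p pics; ls; python3 - <<'E'
from rig import ctrl,capture
import cv2
s=ctrl.sense();print({k:s[k] for k in ['time_s','joints','eef_pos','ee_rot','force','grip_width']})
for n in ['scene','side','wrist']:
    c=capture(n);cv2.imwrite(f'pics/{n}0.png',c['image']);print(n,{k:c[k] for k in c if k!='image'})
E
```

```text
pics
{'time_s': 0.0, 'joints': array([ 1.06858525e+00,  3.13474920e-01,  1.49844233e+00,  2.15986383e-05,
        1.33101455e+00, -2.23381931e-01]), 'eef_pos': array([144.37176433, 504.50289409, 241.7203444 ]), 'ee_rot': array([ 0.70007072,  0.09782373,  0.70042064, -0.09870375]), 'force': array([-0.66770748,  0.14814995, -0.31048632]), 'grip_width': 0.9993847432893472}
scene {'fov_y': 47.88345029264908, 'cx': 256.37920878954515, 'cy': 187.2929104753466, 'origin': array([ 904.67120125,  622.94949482, 1045.24944465]), 'orientation': array([-0.073022  ,  0.26656755,  0.91965128, -0.27901803])}
side {'fov_y': 46.46118688287238, 'cx': 246.87346133779297, 'cy': 190.99738412941275, 'origin': array([ 521.94198444, -665.77887662, 1005.35646173]), 'orientation': array([-0.32365659,  0.94487649, -0.04560694,  0.01936052])}
wrist {'fov_y': 69.78220739948718, 'cx': 256.6940447941512, 'cy': 189.87424867227492, 'origin': array([ 72.55895862, 524.83355987, 373.95192416]), 'orientation': array([0.12010593, 0.78917936, 0.59554781, 0.08996285])}
```

View pics/scene0.png

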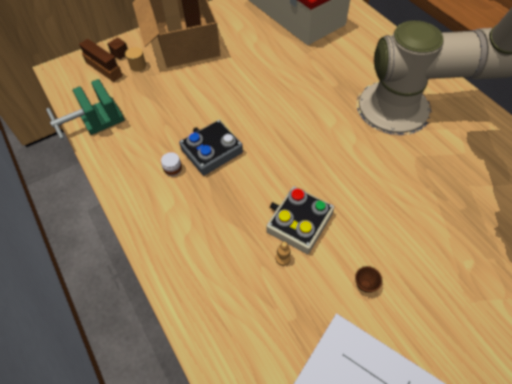

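View pics/side0.png

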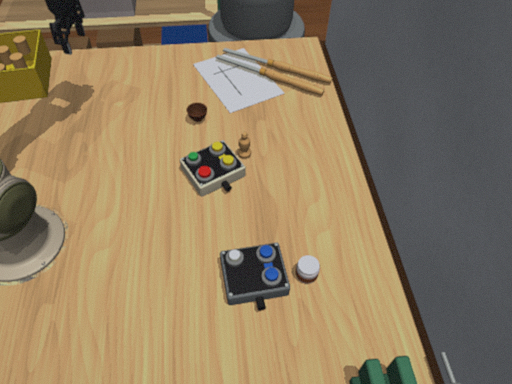

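View pics/wrist0.png

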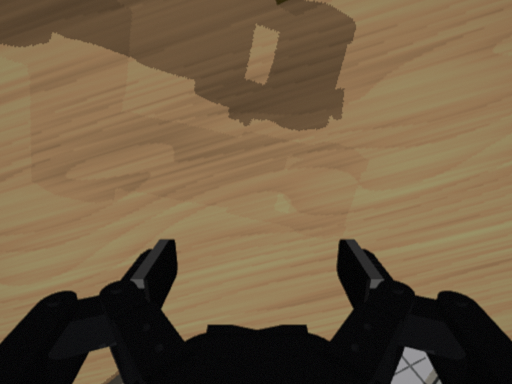

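The scene view shows the lathe box with yellow caps at about (285,216) and (305,227), green at (321,206) and red at (298,195). The side view shows yellow at (218,147) and (228,160), green at (194,157) and red at (205,173). The finial stands just beyond the yellow caps. In the wrist view only the fingers and bare bench show.

```bash
cat > h.py <<'E'
import numpy as np,cv2
from scipy.spatial.transform import Rotation as R
from rig import capture,ctrl
def ray(c,p):
    h=c['image'].shape[0];f=h/2/np.tan(np.radians(c['fov_y'])/2)
    w,x,y,z=c['orientation']
    d=R.from_quat([x,y,z,w]).as_matrix()@np.array([(p[0]-c['cx'])/f,(p[1]-c['cy'])/f,1])
    return np.array(c['origin']),d
def plane(c,p,z):
    o,d=ray(c,p);return o+d*(z-o[2])/d[2]
def proj(c,P):
    h=c['image'].shape[0];f=h/2/np.tan(np.radians(c['fov_y'])/2)
    w,x,y,z=c['orientation']
    v=R.from_quat([x,y,z,w]).as_matrix().T@(np.array(P)-c['origin']);return f*v[:2]/v[2]+[c['cx'],c['cy']]
def tri(a,b):
    (o1,d1),(o2,d2)=a,b
    A=np.stack([d1,-d2],1);t=np.linalg.lstsq(A,o2-o1,rcond=None)[0]
    p,q=o1+d1*t[0],o2+d2*t[1];return (p+q)/2,np.linalg.norm(p-q)
def blobs(c,col,amin=25):
    hsv=cv2.cvtColor(c['image'],cv2.COLOR_BGR2HSV)
    lo,hi={'yellow':((25,180,120),(34,255,255)),'green':((50,120,80),(85,255,255)),'red':((0,200,120),(5,255,255))}[col]
    m=cv2.inRange(hsv,lo,hi)
    m=cv2.morphologyEx(m,cv2.MORPH_OPEN,cv2.getStructuringElement(cv2.MORPH_ELLIPSE,(5,5)))
    n,l,s,ce=cv2.connectedComponentsWithStats(m)
    return [(s[i,4],s[i,:4].tolist(),ce[i].round(1)) for i in range(1,n) if s[i,4]>=amin]
E
python3 - <<'E'
from h import *
for n in ['scene','side']:
    c=capture(n)
    for k in ['yellow','green','red']:
        for b in blobs(c,k): print(n,k,b,plane(c,b[2],69).round(1))
    x,y,w,h=(260,180,80,75) if n=='scene' else (170,130,85,70)
    cv2.imwrite(f'pics/z_{n}.png',cv2.resize(c['image'][y:y+h,x:x+w],None,fx=7,fy=7,interpolation=cv2.INTER_NEAREST))
E
```

```text
scene yellow (np.int32(100), [279, 210, 11, 12], array([284.1, 215.6])) [559.4 180.9  69. ]
scene yellow (np.int32(102), [300, 221, 11, 12], array([305.2, 226.7])) [532.3 236.8  69. ]
scene green (np.int32(174), [94, 81, 17, 23], array([101.5,  93. ])) [ 797.6 -504.3   69. ]
scene green (np.int32(162), [75, 89, 18, 23], array([ 83.1, 100.4])) [ 858.5 -504.8   69. ]
scene green (np.int32(136), [96, 104, 14, 19], array([102.1, 113.1])) [ 827.6 -420.4   69. ]
scene green (np.int32(65), [316, 201, 9, 9], array([320. , 205.2])) [462.3 205.6  69. ]
scene red (np.int32(92), [292, 189, 11, 11], array([297.4, 194. ])) [492.1 145.   69. ]
side yellow (np.int32(30), [6, 65, 8, 5], array([ 9.5, 67. ])) [-141.2  656.2   69. ]
side yellow (np.int32(53), [213, 143, 9, 7], array([216.9, 146.1])) [530.7 227.9  69. ]
side yellow (np.int32(69), [224, 155, 9, 9], array([227.8, 159. ])) [558.3 175.4  69. ]
side green (np.int32(49), [189, 153, 9, 7], array([192.9, 155.9])) [461.2 196.2  69. ]
side red (np.int32(67), [199, 166, 10, 9], array([203.5, 169.9])) [488.9 141.5  69. ]
```

```bash
ls pics
```

```text
scene0.png
side0.png
wrist0.png
z_scene.png
z_side.png
```

View pics/z_scene.png

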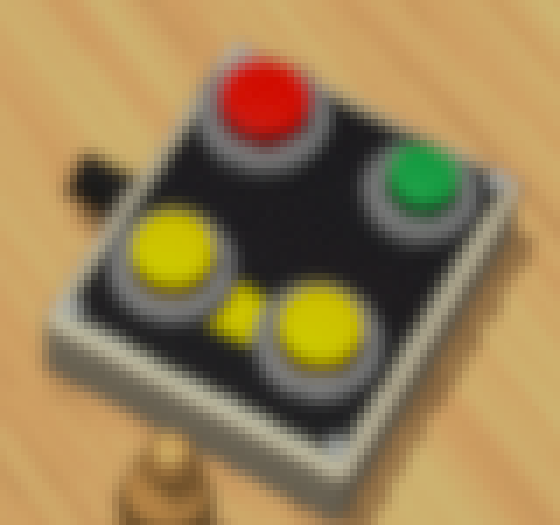

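View pics/z_side.png

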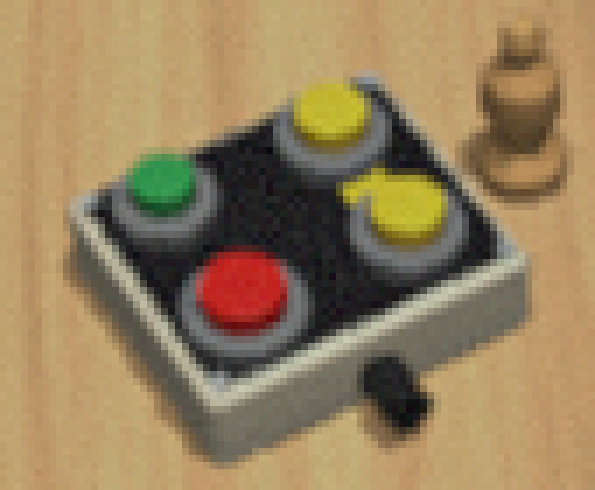

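```bash
python3 - <<'E'
from h import *
s=ctrl.sense();w,x,y,z=s['ee_rot'];M=R.from_quat([x,y,z,w]).as_matrix();print(M.round(3),s['time_s'],ctrl.nose_length)
print([a for a in dir(ctrl) if a[0]!='_'])
print('tool y yaw',np.degrees(np.arctan2(M[1,1],M[0,1])))
b=np.array([-28,54.]);print('box y yaw',np.degrees(np.arctan2(b[1],b[0])), np.degrees(np.arctan2(34,67)))
c=capture('wrist');w,x,y,z=c['orientation'];C=R.from_quat([x,y,z,w]).as_matrix();print('cam in tool',(M.T@(c['origin']-s['eef_pos'])).round(1),(M.T@C).round(3))
E
```

```text
[[-0.     0.275  0.961]
 [-0.     0.961 -0.275]
 [-1.    -0.001 -0.   ]] 0.25 11.0
['PlanningError', 'nose_length', 'sense']
tool y yaw 74.02652906662472
box y yaw 117.4075754378184 26.906093455936844
cam in tool [-132.1   -0.4  -74.7] [[-0.    -0.297  0.955]
 [ 1.     0.001  0.   ]
 [-0.001  0.955  0.297]]
```

>>> {"op": "step_arm", "data": {
  "commands": [
    [[0.85,-0.7,0],0.024],
    [[0.85,-0.7,0],0.024],
    [[0.85,-0.7,0],0.024],
    [[0.85,-0.7,0],0.024],
    [[0.85,-0.7,0],0.024]
  ],
  "gripper": -0.1
}}

```text
time_s: 0.8
eef_pos: [315.6, 363.4, 242.4]
ee_rot: [0.706, -0.036, 0.706, 0.036]
force: [0.9, 0.3, 0.1]
grip_width: 0.552
```

>>> {"op": "step_arm", "data": {
  "commands": [
    [[0.85,-0.7,0],0.024],
    [[0.85,-0.7,0],0.024],
    [[0.85,-0.7,0],0.024],
    [[0.85,-0.7,0],0.024],
    [[0.85,-0.7,0],0.024]
  ]
}}

```text
time_s: 1.3
eef_pos: [485.7, 223.3, 242.4]
ee_rot: [0.687, -0.167, 0.687, 0.167]
force: [0.7, -0.3, -0.5]
grip_width: 0.551
```

>>> {"op": "step_arm", "data": {
  "commands": [
    [[0.5,-0.4,0],0],
    [[0,0,0],0],
    [[0,0,0],0]
  ]
}}

```text
time_s: 1.6
eef_pos: [504.3, 208.7, 242.0]
ee_rot: [0.687, -0.166, 0.688, 0.166]
force: [0.2, -0.2, -0.0]
grip_width: 0.547
```

```bash
python3 - <<'E'
from h import *
c=capture('wrist');cv2.imwrite('pics/w1.png',c['image'])
s=ctrl.sense();print(s['time_s'],s['eef_pos'],s['grip_width'],s['force'])
for k in ['yellow','green','red']:
  for b in blobs(c,k,200): print(k,b,plane(c,b[2],69).round(1))
E
```

```text
1.65 [503.95227961 209.18139338 242.22064076] 0.5440410446262128 [ 0.32663425  0.22766633 -0.41697981]
green (np.int32(450), [260, 124, 23, 24], array([270.9, 135.5])) [459.7 202.1  69. ]
```

View pics/w1.png

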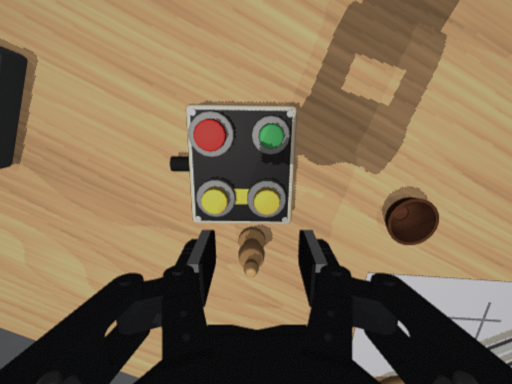

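The wrist view shows the box square to the gripper: red (210,135), green (271,135), yellow caps (214,201) and (266,202). The finial is at (251,250), ahead of the pair. I'll measure the caps accurately next.

```bash
python3 - <<'E'
from h import *
c=capture('wrist');im=c['image'];s=ctrl.sense()
hsv=cv2.cvtColor(im,cv2.COLOR_BGR2HSV)
for p in [(214,201),(266,202),(210,135),(271,135),(240,196)]: print(hsv[p[1],p[0]])
P={}
for k,lo,hi in [('y',(22,150,90),(36,255,255)),('g',(50,100,60),(85,255,255)),('r',(0,170,90),(4,255,255))]:
  m=cv2.inRange(hsv,lo,hi)
  m=cv2.morphologyEx(m,cv2.MORPH_OPEN,cv2.getStructuringElement(cv2.MORPH_ELLIPSE,(19,19)))
  n,l,st,ce=cv2.connectedComponentsWithStats(m)
  for i in range(1,n):
    if st[i,4]<250 or st[i,0]>320: continue
    q=plane(c,ce[i],69);P.setdefault(k,[]).append(q);w=np.linalg.norm(plane(c,ce[i]+[st[i,2]/2,0],69)-plane(c,ce[i]-[st[i,2]/2,0],69));print(k,st[i],ce[i].round(1),q.round(1),'width',w.round(1))
y=P['y'];print('sep',np.linalg.norm(y[0]-y[1]))
d=(y[1]-y[0]) if y[1][1]>y[0][1] else y[0]-y[1]
print('yaw y',np.degrees(np.arctan2(d[1],d[0])),'mid',(y[0]+y[1])/2)
g,r=P['g'][0],P['r'][0];e=g-r;print('gr sep',np.linalg.norm(e),np.degrees(np.arctan2(e[1],e[0])),'pair-gr',np.linalg.norm((y[0]+y[1]-g-r)/2))
w,x,yy,z=s['ee_rot'];M=R.from_quat([x,yy,z,w]).as_matrix();print('tool y',np.degrees(np.arctan2(M[1,1],M[0,1])),s['eef_pos'],s['grip_width'],ctrl.nose_length)
cv2.imwrite('pics/w2.png',cv2.resize(im[90:390,140:400],None,fx=2,fy=2))
E
```

```text
[ 30 146 188]
[ 28 152 188]
[  1 165 181]
[ 67 133 151]
[ 29 147 189]
g [259 124  24  25 457] [270.3 135.8] [459.9 202.1  69. ] width 26.3Traceback (most recent call last):
  File "<stdin>", line 13, in <module>
KeyError: 'y'
```

```bash
cat > m.py <<'E'
from h import *
def meas(c,z=69,show=True):
  hsv=cv2.cvtColor(c['image'],cv2.COLOR_BGR2HSV);P={}
  for k,lo,hi in [('y',(23,110,100),(36,255,255)),('g',(50,90,60),(85,255,255)),('r',(0,135,110),(4,255,255))]:
    m=cv2.inRange(hsv,lo,hi)
    m=cv2.morphologyEx(m,cv2.MORPH_OPEN,cv2.getStructuringElement(cv2.MORPH_ELLIPSE,(19,19)))
    n,l,st,ce=cv2.connectedComponentsWithStats(m)
    for i in range(1,n):
      if st[i,4]<250 or st[i,0]>320: continue
      q=plane(c,ce[i],z);P.setdefault(k,[]).append(q)
      w=np.linalg.norm(plane(c,ce[i]+[st[i,2]/2,0],z)-plane(c,ce[i]-[st[i,2]/2,0],z));print(k,st[i],ce[i].round(1),q.round(1),'width',w.round(1))
  return P
E
python3 - <<'E'
from m import *
c=capture('wrist');im=c['image'];s=ctrl.sense()
cv2.imwrite('pics/w2.png',cv2.resize(im[90:390,140:400],None,fx=2,fy=2))
P=meas(c)
y=P['y'];print('sep',np.linalg.norm(y[0]-y[1]))
d=(y[1]-y[0]) if y[1][1]>y[0][1] else y[0]-y[1]
print('yaw y',np.degrees(np.arctan2(d[1],d[0])),'mid',(y[0]+y[1])/2)
g,r=P['g'][0],P['r'][0];e=g-r;print('gr sep',np.linalg.norm(e),np.degrees(np.arctan2(e[1],e[0])),'pair-gr',np.linalg.norm((y[0]+y[1]-g-r)/2))
w,x,yy,z=s['ee_rot'];M=R.from_quat([x,yy,z,w]).as_matrix();print('tool y',np.degrees(np.arctan2(M[1,1],M[0,1])),s['eef_pos'],s['grip_width'],ctrl.nose_length)
E
```

```text
y [201 189  26  25 499] [213.2 200.9] [557.3 178.4  69. ] width 30.6
y [253 190  26  25 498] [265.3 201.7] [530.1 233.3  69. ] width 30.6
g [259 124  24  25 462] [270.1 135.9] [460.  202.2  69. ] width 26.3
r [193 119  31  32 761] [208.2 134.7] [490.  141.5  69. ] width 33.9
sep 61.297038429659835
yaw y 116.32081611382341 mid [543.69714196 205.87135976  69.        ]
gr sep 67.78108394938947 116.27302350342389 pair-gr 76.67059736548784
tool y 117.29449951534102 [503.79634037 209.51072937 242.45035231] 0.5536647434870001 11.0
```

View pics/w2.png

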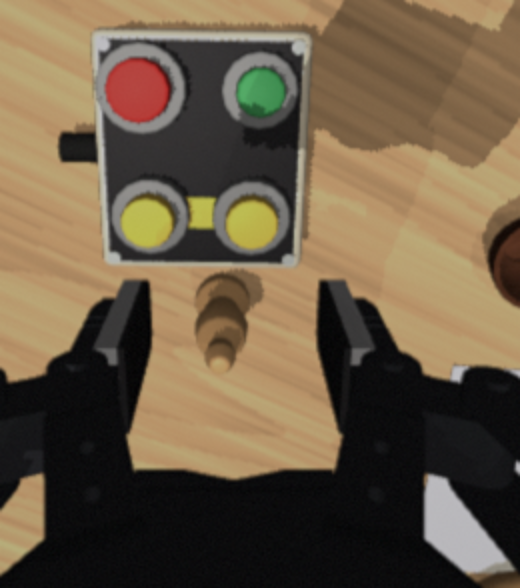

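>>> {"op": "step_arm", "data": {
  "commands": [
    [[0.5,-0.04,0],-0.0055],
    [[0.5,-0.04,0],0],
    [[0,0,-0.9],0],
    [[0,0,-0.9],0],
    [[0,0,-0.9],0]
  ]
}}

```text
time_s: 2.25
eef_pos: [543.9, 206.4, 133.3]
ee_rot: [0.689, -0.161, 0.688, 0.161]
force: [0.1, -0.1, 0.4]
grip_width: 0.552
```

>>> {"op": "step_arm", "data": {
  "commands": [
    [[0,0,-0.75],0],
    [[0,0,0],0],
    [[0,0,0],0]
  ]
}}

```text
time_s: 2.55
eef_pos: [544.6, 206.2, 105.4]
ee_rot: [0.689, -0.161, 0.688, 0.161]
force: [0.3, -0.0, 0.6]
grip_width: 0.547
```

```bash
python3 - <<'E'
from m import *
c=capture('wrist');im=c['image'];s=ctrl.sense()
cv2.imwrite('pics/w3.png',im);cv2.imwrite('pics/sc3.png',cv2.resize(capture('side')['image'][90:210,150:280],None,fx=4.5,fy=4.5))
w,x,yy,z=s['ee_rot'];M=R.from_quat([x,yy,z,w]).as_matrix();print('tool y',np.degrees(np.arctan2(M[1,1],M[0,1])),s['eef_pos'],s['grip_width'],s['force'],s['time_s'])
E
```

```text
tool y 116.27729091231318 [545.11892535 206.11184782 106.23137569] 0.5555076174454798 [0.2342736  0.06735334 0.76226202] 2.6
```

View pics/w3.png

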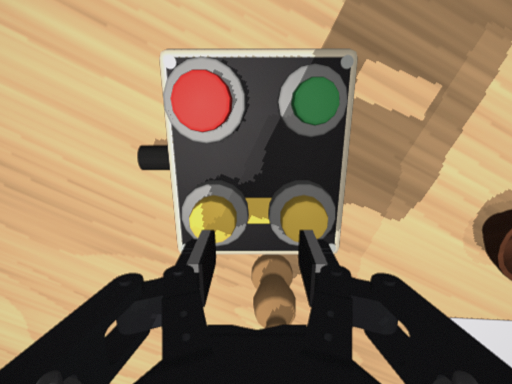

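View pics/sc3.png

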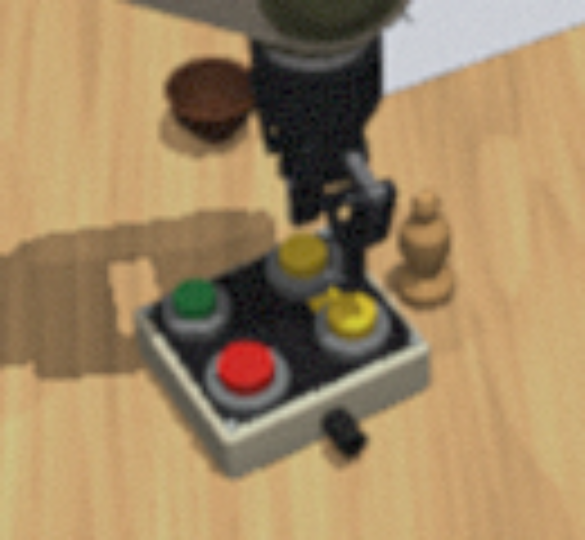

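The wrist view shows the fingertips at about (210,235) and (306,235), in line with the yellow caps at (212,219) and (303,219). In the side view the finial is well clear. I'll descend now, watching the force.

>>> {"op": "step_arm", "data": {
  "commands": [
    [[-0.02,0,-0.55],0],
    [[0,0,0],0],
    [[0,0,0],0]
  ]
}}

```text
time_s: 2.95
eef_pos: [544.1, 205.7, 83.6]
ee_rot: [0.689, -0.161, 0.688, 0.16]
force: [-0.5, -0.9, 0.3]
grip_width: 0.548
```

>>> {"op": "step_arm", "data": {
  "commands": [
    [[0,0,-0.1],0],
    [[0,0,0],0]
  ]
}}

```text
time_s: 3.15
eef_pos: [543.9, 205.6, 78.7]
ee_rot: [0.689, -0.161, 0.688, 0.16]
force: [-0.5, 0.1, -0.6]
grip_width: 0.553
```

```bash
python3 - <<'E'
from m import *
c=capture('wrist');cv2.imwrite('pics/w4.png',cv2.resize(c['image'][130:384,130:390],None,fx=2.3,fy=2.3))
E
```

```text
(no output)
```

View pics/w4.png

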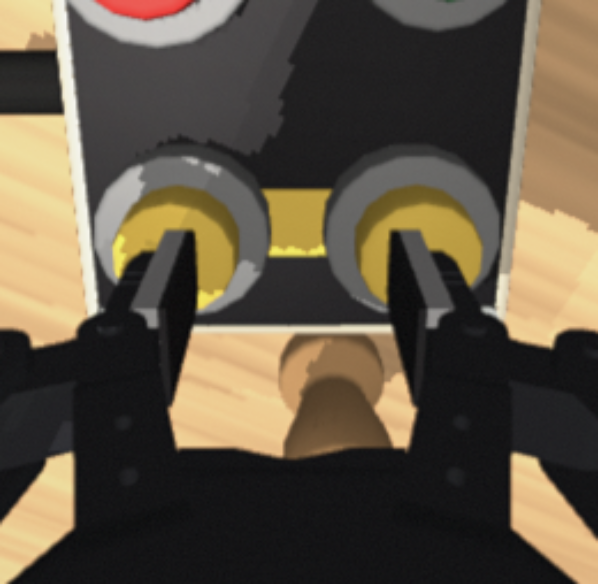

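Crop: both tips sit over their caps. The left tip is at columns 160–195 on cap 113–238, the right at 390–430 on cap 356–482. Pressing.

>>> {"op": "step_arm", "data": {
  "commands": [
    [[0,0,-0.1],0],
    [[0,0,0],0]
  ]
}}

```text
time_s: 3.4
eef_pos: [544.2, 205.6, 74.7]
ee_rot: [0.689, -0.16, 0.688, 0.16]
force: [-0.6, -0.5, 5.6]
grip_width: 0.55
```

>>> {"op": "step_arm", "data": {
  "commands": [
    [[0,0,-0.1],0],
    [[0,0,0],0]
  ]
}}

```text
time_s: 3.6
eef_pos: [544.2, 205.6, 71.1]
ee_rot: [0.689, -0.161, 0.688, 0.16]
force: [-1.0, -0.4, 9.3]
grip_width: 0.549
```

>>> {"op": "step_arm", "data": {
  "commands": [
    [[0,0,-0.08],0],
    [[0,0,0],0]
  ]
}}

```text
time_s: 3.8
eef_pos: [544.3, 205.6, 69.4]
ee_rot: [0.689, -0.161, 0.688, 0.16]
force: [-7.2, -2.1, 20.7]
grip_width: 0.548
```

>>> {"op": "step_arm", "data": {
  "commands": [
    [[0,0,-0.02],0],
    [[0,0,0],0]
  ]
}}

```text
time_s: 4.0
eef_pos: [544.3, 205.6, 69.3]
ee_rot: [0.689, -0.161, 0.688, 0.16]
force: [-9.0, -1.8, 26.7]
grip_width: 0.547
```

```bash
python3 - <<'E'
from m import *
c=capture('wrist');cv2.imwrite('pics/w5.png',cv2.resize(c['image'][130:384,130:390],None,fx=2.3,fy=2.3))
s=ctrl.sense();print(s['time_s'],s['force'],s['wrist_torque'],s['eef_pos'])
E
```

```text
4.05 [-9.33289518 -2.41916959 25.64250106] [-0.34542083  1.59793211 -0.02951832] [544.32116024 205.63654507  69.3199326 ]
```

View pics/w5.png

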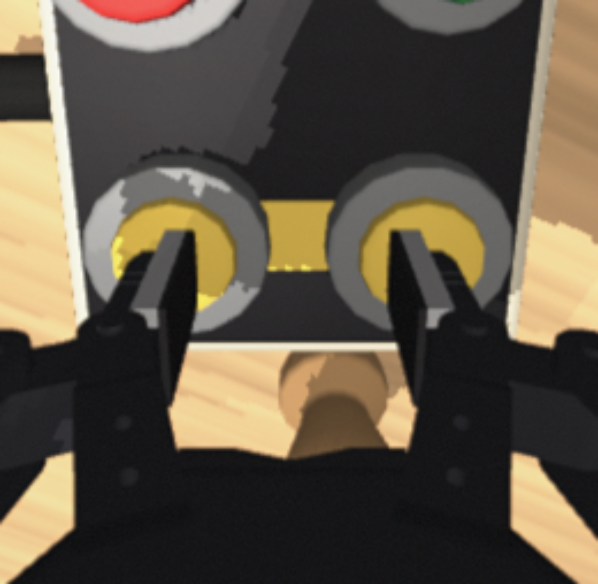

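Both caps are down level in their collars. Force is 26 N, and the wrist moment puts about 12–14 N on each finger, above the 6 N needed. Holding.

>>> {"op": "step_arm", "data": {
  "commands": [
    [[0,0,0],0],
    [[0,0,0],0],
    [[0,0,0],0],
    [[0,0,0],0],
    [[0,0,0],0]
  ]
}}

```text
time_s: 4.55
eef_pos: [544.3, 205.7, 69.3]
ee_rot: [0.689, -0.161, 0.688, 0.16]
force: [-8.4, -2.5, 25.8]
grip_width: 0.549
```

>>> {"op": "step_arm", "data": {
  "commands": [
    [[0,0,0],0],
    [[0,0,0],0],
    [[0,0,0],0],
    [[0,0,0],0],
    [[0,0,0],0]
  ]
}}

```text
time_s: 5.05
eef_pos: [544.3, 205.7, 69.3]
ee_rot: [0.689, -0.161, 0.688, 0.16]
force: [-9.4, -3.1, 27.2]
grip_width: 0.547
```

>>> {"op": "step_arm", "data": {
  "commands": [
    [[0,0,0],0],
    [[0,0,0],0],
    [[0,0,0],0],
    [[0,0,0],0],
    [[0,0,0],0]
  ]
}}

```text
time_s: 5.55
eef_pos: [544.3, 205.6, 69.3]
ee_rot: [0.689, -0.161, 0.688, 0.16]
force: [-9.6, -2.2, 25.6]
grip_width: 0.555
```

>>> {"op": "step_arm", "data": {
  "commands": [
    [[0,0,0],0],
    [[0,0,0],0],
    [[0,0,0],0],
    [[0,0,0],0],
    [[0,0,0],0]
  ]
}}

```text
time_s: 6.05
eef_pos: [544.3, 205.7, 69.3]
ee_rot: [0.689, -0.161, 0.688, 0.16]
force: [-9.4, -2.8, 25.3]
grip_width: 0.549
```

>>> {"op": "step_arm", "data": {
  "commands": [
    [[0,0,0],0],
    [[0,0,0],0],
    [[0,0,0],0],
    [[0,0,0],0],
    [[0,0,0],0]
  ]
}}

```text
time_s: 6.55
eef_pos: [544.3, 205.7, 69.3]
ee_rot: [0.689, -0.161, 0.688, 0.16]
force: [-9.5, -3.0, 25.6]
grip_width: 0.551
```

>>> {"op": "step_arm", "data": {
  "commands": [
    [[0,0,0.15],0],
    [[0,0,0.3],0],
    [[0,0,0.5],0],
    [[0,0,0],0]
  ]
}}

```text
time_s: 6.95
eef_pos: [544.8, 205.8, 106.5]
ee_rot: [0.69, -0.161, 0.687, 0.16]
force: [0.4, 0.2, -0.2]
grip_width: 0.552
```

```bash
python3 - <<'E'
from m import *
c=capture('wrist');cv2.imwrite('pics/w6.png',c['image'])
s=ctrl.sense();print(s['time_s'],s['force'],s['eef_pos'],s['grip_width'])
P=meas(c)
E
```

```text
7.0 [ 0.00679146 -0.37193497 -0.14911541] [544.07775847 205.61449405 104.99922715] 0.5497901322512048
g [ 294   77   46   48 1702] [316.4  99.8] [460.3 201.7  69. ] width 26.9
r [ 173   70   58   61 2829] [201.6  99.7] [489.9 141.5  69. ] width 33.9
```

View pics/w6.png

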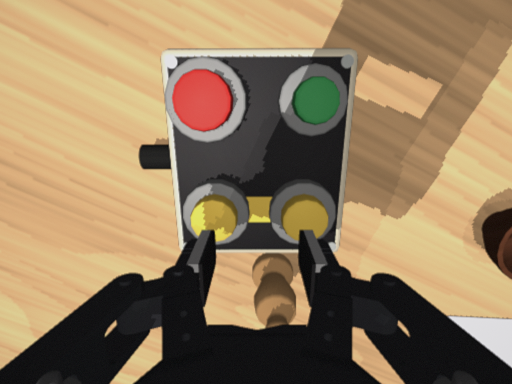

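The yellow caps are back up as in the earlier view, and green at (316,100) measures (460.3,201.9). Next I shut the jaws and move over green.

>>> {"op": "step_arm", "data": {
  "commands": [
    [[0,0,0.4],0],
    [[-0.7,-0.03,0],0],
    [[-0.7,-0.03,0],0],
    [[-0.7,-0.03,0],0],
    [[0,0,0],0]
  ],
  "gripper": 1,
  "force": 40
}}

```text
time_s: 7.5
eef_pos: [456.5, 201.9, 119.2]
ee_rot: [0.687, -0.161, 0.69, 0.161]
force: [0.3, 0.6, 0.5]
grip_width: -0.0
```

>>> {"op": "step_arm", "data": {
  "commands": [
    [[0,0,-0.6],0],
    [[0,0,0],0],
    [[0,0,0],0]
  ]
}}

```text
time_s: 7.8
eef_pos: [459.8, 201.9, 96.0]
ee_rot: [0.688, -0.16, 0.689, 0.16]
force: [0.3, 0.6, 0.0]
grip_width: 0.001
```

```bash
python3 - <<'E'
from m import *
c=capture('wrist');cv2.imwrite('pics/w7.png',c['image'])
s=ctrl.sense();print(s['time_s'],s['force'],s['eef_pos'],s['grip_width'])
E
```

```text
7.85 [-0.17067677 -0.13861497  0.38885218] [460.14074545 201.90373712  96.48983934] 0.0017734872544541188
```

View pics/w7.png

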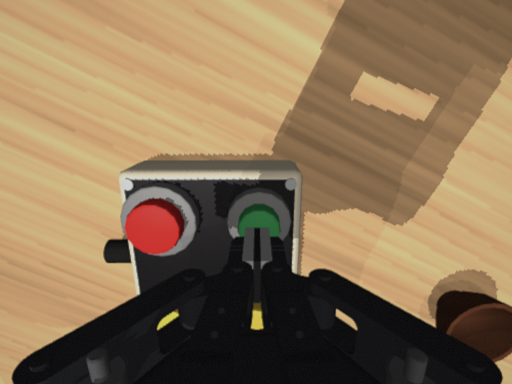

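The shut tips are at (257,235), centred on the green cap at (259,218), and clear of red at (155,226). Pressing.

>>> {"op": "step_arm", "data": {
  "commands": [
    [[0,0,-0.35],0],
    [[0,0,0],0]
  ]
}}

```text
time_s: 8.05
eef_pos: [459.5, 201.8, 81.8]
ee_rot: [0.688, -0.16, 0.689, 0.16]
force: [-0.2, -0.4, 0.1]
grip_width: -0.002
```

>>> {"op": "step_arm", "data": {
  "commands": [
    [[0,0,-0.12],0],
    [[0,0,0],0]
  ]
}}

```text
time_s: 8.25
eef_pos: [460.2, 202.0, 77.9]
ee_rot: [0.689, -0.16, 0.688, 0.16]
force: [0.4, -0.1, 3.2]
grip_width: 0.0
```

>>> {"op": "step_arm", "data": {
  "commands": [
    [[0,0,-0.12],0],
    [[0,0,0],0]
  ]
}}

```text
time_s: 8.45
eef_pos: [460.2, 202.0, 72.9]
ee_rot: [0.689, -0.16, 0.688, 0.16]
force: [0.4, 0.4, 5.7]
grip_width: 0.004
```

>>> {"op": "step_arm", "data": {
  "commands": [
    [[0,0,-0.06],0],
    [[0,0,0],0],
    [[0,0,0],0]
  ]
}}

```text
time_s: 8.75
eef_pos: [460.3, 202.1, 71.9]
ee_rot: [0.689, -0.161, 0.688, 0.16]
force: [-3.3, -1.3, 16.3]
grip_width: -0.0
```

Green is bottomed: 16 N, with the tip at about 61 mm. I'll hold briefly, then release and rise clear.

>>> {"op": "step_arm", "data": {
  "commands": [
    [[0,0,0],0],
    [[0,0,0],0],
    [[0,0,0],0]
  ]
}}

```text
time_s: 9.05
eef_pos: [460.3, 202.0, 71.9]
ee_rot: [0.689, -0.161, 0.688, 0.16]
force: [-4.0, -1.5, 16.3]
grip_width: -0.002
```

>>> {"op": "step_arm", "data": {
  "commands": [
    [[0,0,0.2],0],
    [[0,0,0.4],0],
    [[0,0,0.8],0],
    [[0,0,0.8],0],
    [[0,0,0.8],0]
  ]
}}

```text
time_s: 9.55
eef_pos: [459.3, 201.9, 191.4]
ee_rot: [0.688, -0.16, 0.689, 0.16]
force: [0.4, 0.9, -0.3]
grip_width: -0.002
```

>>> {"op": "step_arm", "data": {
  "commands": [
    [[-0.3,0,0.8],0],
    [[-0.3,0,0.5],0],
    [[0,0,0],0],
    [[0,0,0],0],
    [[0,0,0],0]
  ]
}}

```text
time_s: 10.05
eef_pos: [435.5, 201.8, 240.9]
ee_rot: [0.688, -0.16, 0.69, 0.16]
force: [1.2, -0.1, -0.2]
grip_width: -0.0
```

```bash
python3 - <<'E'
from m import *
c=capture('wrist');cv2.imwrite('pics/w8.png',c['image']);d=capture('side');cv2.imwrite('pics/s8.png',d['image'])
e=capture('scene');cv2.imwrite('pics/sc8.png',e['image'])
s=ctrl.sense();print(s['time_s'],s['force'],s['eef_pos'],s['dq'].round(3))
P=meas(c)
E
```

```text
10.2 [-0.02458177  0.58689443  0.45003051] [435.68159953 201.80998374 241.29344063] [ 0.001 -0.006 -0.004  0.     0.001  0.002]
y [185 240  25  23 428] [196.8 251.2] [557.3 177.9  69. ] width 31.0
g [238 182  22  22 377] [248.5 192.2] [459.6 202.1  69. ] width 25.5
r [176 179  29  28 640] [190.1 192.4] [489.8 141.4  69. ] width 33.6
```

View pics/w8.png

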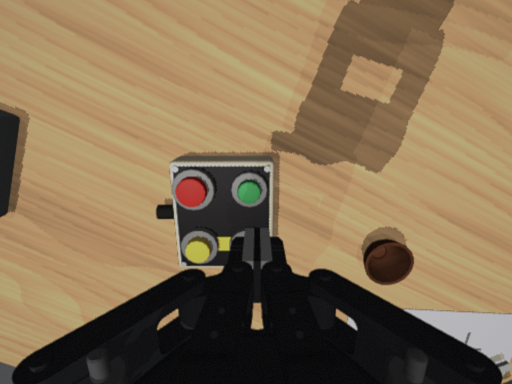

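View pics/s8.png

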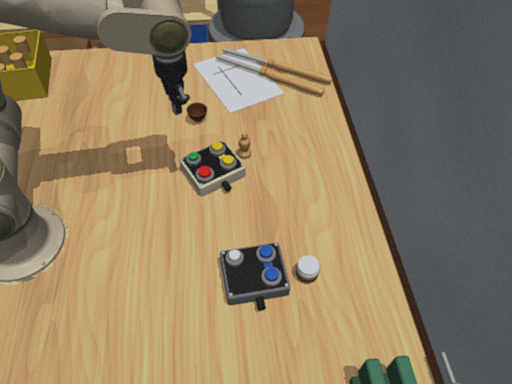

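The wrist view shows green (249,192), red (190,192) and the right yellow cap (197,251) all up and measuring in their original places. The side view shows all four caps up, with the finial (244,146), bowl (197,112), tin and extractor box unmoved. The arm is clear and still, so I'm handing in.

```bash
python3 -c "
from rig import ticket
print(ticket.finish_job())"
```

```text
the job is handed in; nothing more can be done
None
```

I cleared the guard lockout as asked and handed the job in at about 10.2 s; `finish_job()` reports no verdict.

- **Yellow reset buttons:** I pressed both together, one fingertip on each, and held them at their stops for about 2.7 s. The total force was about 26 N, and the wrist moment put roughly 12–14 N on each finger, against the 6 N needed. A wrist picture taken after release showed both caps back up.
- **Green start button:** I pressed it with the shut fingertips, both together as one tip, at 16 N. The tip stood about 61 mm above the bench, which is fully down. I held it about 0.5 s and let go.
- **Final checks:**
  - In the last pictures all the lathe caps were up, and the three the wrist camera could see measured within 1 mm of where they first stood. The left yellow cap was hidden behind the fingers in that view, so I judged it from the side view only.
  - The finial, bowl, wax tin and extractor box looked unmoved.
  - The arm was clear and still, reading no significant force.
- **Disagreement:** the first scene and side views differed by up to about 9 mm on the button positions. I used the wrist camera instead, where the button spacings came out at 61.3, 67.8 and 76.7 mm against the given 62, 68 and 77 mm.

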